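# Set a front panel over the end of a filing rest and clamp it

### The arm

A 6-joint arm with a two-finger parallel gripper is mounted at the origin on a cart in front of the work surface, level with it; the furniture and walls round the work are solid. World frame = base frame: x ahead of the robot, y to its left, z up, the work surface at z = 0. Lengths are in m, angles in rad, forces in N, time in s.
With the tool pointing down it reaches from about 0.35 to 0.975 m from the base axis. Payload 4.9 kg.
Tool frame: the origin (TCP) lies at the very end of the fingers, on their centre line; the grasp point (between the pads) lies 19 mm behind it; z points along the fingers, y is the line along which they close (so a half turn about z gives the same grasp; the last joint's range is limited). The gripper opens to 85 mm and grips with 20 to 120 N. Pads are 22 mm wide; open, the fingers measure 114 mm over their backs; the gripper's body (76 mm by 85 mm) begins 54 mm behind the grasp point. The pads swing forward as they close: fully open they stand 13 mm farther back than shut.
Start: joints at [-1.222, 0.053, 1.613, -0, 1.476, -0.119], TCP at [0.282, -0.558, 0.231] pointing down, gripper open.
Joint ranges: [-3.01, 3.01], [-1.01, 2.22], [0.06, 2.58], [-1.02, 4.17], [0.09, 2.62], [-3.14, 3.14]. Speed limits (rad/s): [2.57, 2.57, 3.14, 3.14, 3.14, 3.14].

### API

Orientations are given as a rotation vector (axis times angle).
In Python, from station import ctrl, imaging gives the robot as it stands.
- The arm moves only by the tool play_rows, never from a script. Its argument "series" is a list of rows, each a list of 3 entries, a list of its own where there are three numbers: the opening, from 0 (shut) to 1 (fully open), then the shift along the tool's x, y, z each as a share of 0.05 m, from -1 to 1, then the turn, a rotation vector about the tool's x, y, z each as a share of 8 degrees, from -1 to 1. In form: [[grip, [dx, dy, dz], [ax, ay, az]], ...]. A call has 1 to 8 rows; each row shifts and turns the commanded pose from where the row before left it, along the tool's axes as they then stand; what a row does not reach is not made up. A row lasts 1/8 s, in which the tool goes at most 62.5 mm and 10.7 degrees, less where a joint would pass 70% of its speed; a pose out of reach is approached as far as the arm can. A call with a number of a shift or a turn outside -1 to 1 is refused whole. A call with a gripper value outside its range is refused whole. The fingers move at their own pace and stop on an object; "force" is the grip in N (left out, the last holds). Time passes only in rows, so rows that do not move let the fingers close. It gives the time, the measured TCP pose, the force, the opening and the grip force at its end, in the units of the state.
- ctrl.get_obs(): the state, without advancing time (a new reading comes with each control period).
- imaging.get_image(name): name is "scene" or "top"; returns a dict with "color" (480x640x3 uint8, blue, green, red), "fx", "fy", "cx", "cy" (pixels), "extrinsics" (4x4, takes a point from world to camera coordinates). Camera axes: x right, y down, z forward; pixel columns grow to the right and rows downward; lengths in m; the calibration is good to about 2 mm. A picture is of the moment at which its call begins. There is no depth.
- ctrl.finish_job(): hands the job in; it is judged then, once.
The state is a dict: "t": time; "q": joint angles; "dq": joint speeds; "effort": joint torques, N m; "tool_pos": TCP position; "tool_rot": TCP orientation; "contact_force": force on the tool from outside, world axes, zero at the start; "wrist_torque": the same for the moment, N m; "opening": finger opening in m; "grip_force": force on a finger pad.
Only numpy, scipy, OpenCV 4.12 (cv2) and the standard library are available. Lean on these libraries where they do the work, as an engineer would, in place of code of your own. Each camera call takes 0.05 s, during which the arm holds its last target. There are 200 camera calls.

### The job

Ready the aluminium front panel for filing: push it flat along the ledge of the filing rest, with its long side up square against the fence, until its blue-dyed strip just hangs out past the ledge's free end (the dye line level with the end of the ledge). Then press the red lever of the toggle clamp fully down so that the rubber foot holds the panel there. Only push with the fingertips: never lift or tip the panel off the ledge, leave the clamp open until the panel is in place, and leave the tools lying round the rest where they are.

Things in the scene. Friction and masses are not known exactly. Their poses are not given: they have to be found in the camera images.
- rest: Filing rest, fixed: beech block on a dark steel foot plate (172 x 270 x 6 mm) with a flat steel ledge on top, a fence and a toggle clamp. Origin on the bench; z up, x axis away from the robot across the ledge, y axis along the ledge. In this frame the ledge top is at z = 40 mm, x = -42 to 35 mm, y = -110 mm (its free end) to 140 mm.
- fence (a point): Top of the fence's face, halfway along (rest frame 35, 15, 52 mm), axes as the rest's. The fence is an aluminium bar 9 mm thick along the whole far side of the ledge, 12 mm higher than it.
- clamp_base (a point): Foot of the toggle clamp's steel bracket behind the fence: rest frame (71, -85, 40) mm, axes as the rest's. The bracket is 52 x 42 mm, up to z = 72 mm. Open, the hold-down bar stands up to z = 125 mm over rest x = 0 to 60 mm, and the lever leans away from the ledge, up to z = 172 mm.
- ledge_end (a point): Middle of the top edge of the ledge's free end: rest frame (0, -110, 40) mm, axes as the rest's.
- panel: Loose front panel lying flat on the ledge, bare aluminium, 70 x 150 x 5 mm, about 0.14 kg, with a window and three holes; the 20 mm at its end toward the ledge's free end is dyed blue. Origin at the centre of its underside; z up, y axis along its length (blue end at y = -75 mm), x axis across it toward the fence. Against the fence its origin is at x = 0 in the rest's frame.
- dye_line (a point): Middle of the border between blue and bare metal on the panel's underside: panel frame (0, -55, 0) mm.
- clamp_lever (a joint): Angle of the red lever, rad: 0 to 0.1 open (leaning 1.0 above level at 0), 1.0 level, 1.05 fully down at its stop. Its axis is level, along the rest's y, at rest x = 86, z = 66 mm; it is 120 mm long, its red grip 20 mm wide, 14 mm thick. Pushing straight down 52 mm behind the axis (rest 138, -85 mm) to fingertip z = 70 mm shuts it with a few N; it stays where left and locks shut, the foot pressing with about 7 N.
- lever_grip (a point): Middle of the upper face of the lever's red grip, 80 mm from its axis; moves with the lever.
- hold_down: Steel hold-down bar of the clamp with a black rubber foot 17 mm across; a link swings it down as the lever goes down and the foot then presses on the panel at rest x = 5, y = -85 mm. Origin on its axis (rest 56, -85, 66 mm).
- file: Loose flat file with a turned wooden handle, 260 mm long, 24 mm at the handle, lying on the bench; origin 135 mm from the handle's end, x axis toward the tip. To be left alone.
- screw_tray: Small round steel dish with screws, 78 mm across, 16 mm high; origin at the centre of its underside. To be left alone.
- driver_blue: Screwdriver with blue handle, 190 mm long, 26 mm thick; origin about its middle, on the bench. To be left alone.
- esd_brush: Small black brush, 130 x 13 x 26 mm; origin at its middle, on the bench. To be left alone.
There are look-alikes about, which are no part of the job. There is more than one size of the panel; the one meant has the size given above.

How it is judged:
By the outcome, as a careful person would: the job done as asked, in the order asked, and still so for the second after the job is handed in, with the robot touching nothing.
It also fails if it takes over 54 s, if anything falls off the work surface, if the arm or the gripper's body presses on something with over 40 N, if the wrist force passes 120 N, or if a joint passes its speed limit or range.

## Working session

There is one attempt and no reset: what is moved stays moved. The work goes in short steps, Python scripts to look and compute and a tool call to move; the robot and the scene stay as the last step left them, time stands still between calls to the robot, and variables do not carry over. Pictures are saved under pics/ and viewed, at most 10 in all, crops included, and the job is handed in when it is done.

Besides the shell and the picture viewer there is one more tool, called after ">>>" as a command line: name --argument value ..., lists and objects as JSON in quotes. play_rows: Moves the arm, as the interface text tells. Shift numbers are shares of 0.05 m and turn numbers shares of 8 degrees, none past 1 either way. Its arguments: {"type":"object","properties":{"series":{"type":"array"},"force":{"type":"number"}},"required":["series"]}

```bash
mkdir -p pics; ls
python3 - <<'E'
from station import ctrl, imaging
import cv2,numpy as np
o=ctrl.get_obs();print({k:np.round(o[k],3).tolist() for k in o})
for n in("scene","top"):
    d=imaging.get_image(n);cv2.imwrite(f"pics/{n}0.png",d["color"]);print(n,d["fx"],d["fy"],d["cx"],d["cy"],np.round(d["extrinsics"],4).tolist())
E
```

```text
pics
{'t': 0.0, 'q': [-1.222, 0.053, 1.614, -0.0, 1.476, -0.119], 'dq': [0.003, 0.001, 0.0, 0.0, 0.001, -0.002], 'effort': [-0.0, -39.368, -37.018, -0.0, 0.007, -0.0], 'tool_pos': [0.282, -0.557, 0.23], 'tool_rot': [-3.054, -0.728, 0.0], 'contact_force': [0.655, -0.213, 0.194], 'wrist_torque': [-0.036, -0.0, -0.047], 'grip_force': 0.0, 'opening': 0.085}
scene 435.95498076632026 435.95498076632026 322.2015880515001 243.19835203444933 [[-0.8553, -0.5178, 0.0203, 0.47], [-0.3607, 0.5666, -0.7409, 0.2574], [0.3721, -0.641, -0.6714, 0.9349], [0.0, 0.0, 0.0, 1.0]]
top 564.4881693228263 564.4881693228263 326.55292019761094 244.28678973411388 [[-0.0293, -0.9994, -0.0163, 0.0343], [-0.9899, 0.0313, -0.1382, 0.526], [0.1386, 0.0121, -0.9903, 1.3906], [0.0, 0.0, 0.0, 1.0]]
```

View pics/top0.png

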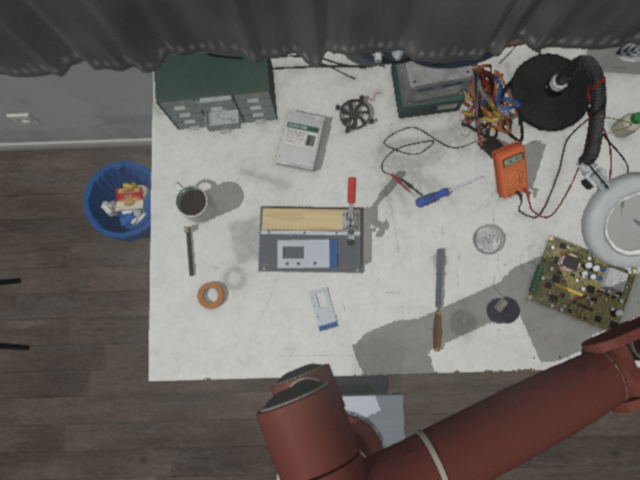

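View pics/scene0.png

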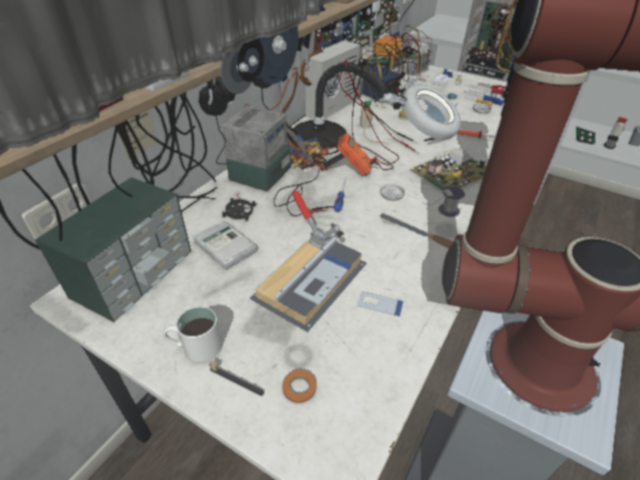

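The large panel lies on the ledge at top (307,254). The look-alike is a small panel on the bench at (323,309), about 60 px shorter. The red lever is at (351,190). I'll check this in a close crop.

Run:
```python
import cv2
a=cv2.imread("pics/top0.png")[170:285,245:385]
cv2.imwrite("pics/c1.png",cv2.resize(a,None,fx=5,fy=5,interpolation=cv2.INTER_CUBIC))
a=cv2.imread("pics/scene0.png")[180:335,240:375]
cv2.imwrite("pics/c2.png",cv2.resize(a,None,fx=3.8,fy=3.8,interpolation=cv2.INTER_CUBIC))
```

```text
(no output)
```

View pics/c1.png

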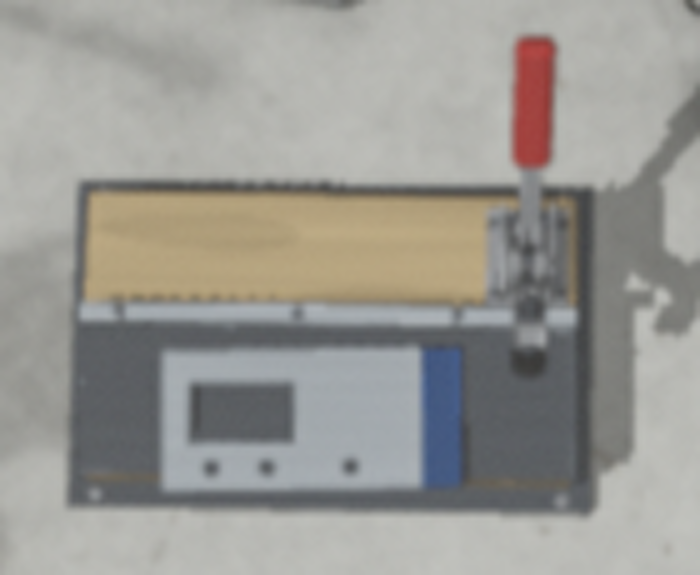

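The crop confirms the choice: panel corners at crop (162,350), (462,348), (461,488), (162,490), blue end toward the free end. The fence's near edge runs (80,321)–(577,326). Next I fit the poses.

```bash
cat > h.py <<'E'
import numpy as np
from scipy.optimize import least_squares
from station import ctrl, imaging
K=(564.488,564.488,326.553,244.287)
E=np.array([[-0.0293,-0.9994,-0.0163,0.0343],[-0.9899,0.0313,-0.1382,0.526],[0.1386,0.0121,-0.9903,1.3906]])
def proj(p):
    c=np.atleast_2d(p)@E[:,:3].T+E[:,3]; return np.c_[K[0]*c[:,0]/c[:,2]+K[2],K[1]*c[:,1]/c[:,2]+K[3]]
def ray(uv,z):
    d=E[:,:3].T@np.array([(uv[0]-K[2])/K[0],(uv[1]-K[3])/K[1],1]); o=-E[:,:3].T@E[:,3]
    return o+d*(z-o[2])/d[2]
def tw(P,x,y,a):
    P=np.atleast_2d(P);c,s=np.cos(a),np.sin(a); return np.c_[x+c*P[:,0]-s*P[:,1],y+s*P[:,0]+c*P[:,1],P[:,2]]
def fit(P,uv,x0):
    r=least_squares(lambda v:(proj(tw(P,*v))-uv).ravel(),x0); return r.x,r.fun.reshape(-1,2)
E
python3 - <<'E'
from h import *
cr=lambda l:np.array(l,float)/5+[245-.4,170-.4]
pan=cr([[162,350],[462,348],[461,488],[162,490]])
P=np.array([[35,75,5],[35,-75,5],[-35,-75,5],[-35,75,5]])/1e3; P[:,2]+=.04
x0=ray(pan.mean(0),.045)
v,f=fit(P,pan,[x0[0],x0[1],0]);print("panel",v,f.round(2).tolist())
fl=cr([[80,321],[577,326],[80,303],[577,310]]);F=np.array([[35,140,52],[35,-110,52],[44,140,52],[44,-110,52]])/1e3
w,f=fit(F,fl,[.5,0,0]);print("rest fence",w,f.round(2).tolist())
pl=cr([[82,183],[593,188],[592,513],[68,506]])
print([ray(p,.006).round(4).tolist() for p in pl])
for z,q in((.052,fl[0]),(.052,fl[1])):print(ray(q,z))
c,s=np.cos(w[2]),np.sin(w[2]);R=np.array([[c,-s],[s,c]])
print("panel in rest",(R.T@(v[:2]-w[:2])),v[2]-w[2])
print("crop predicted ledge corners",(proj(tw(np.array([[-42,140,40],[-42,-110,40],[138,-85,172]])/1e3,*w))-[244.6,169.6])*5)
E
```

```text
panel [ 0.50424748  0.06809401 -0.02524236] [[0.2, 0.15], [-0.28, 0.17], [0.1, -0.13], [-0.02, -0.19]]
rest fence [ 0.51546296  0.04496127 -0.04415232] [[-0.12, -0.03], [0.05, 0.17], [-0.01, 0.03], [0.07, -0.17]]
[[0.637, 0.1869, 0.006], [0.6256, -0.0796, 0.006], [0.4559, -0.0726, 0.006], [0.4678, 0.1964, 0.006]]
[0.55649641 0.18295762 0.052     ]
[ 0.54600468 -0.06637691  0.052     ]
panel in rest [-0.01222558  0.02261517] 0.018909959843517805
crop predicted ledge corners [[ 77.82024009 475.77108278]
 [575.21375475 482.29417519]
 [535.79362356  66.94032393]]
```

View pics/c2.png

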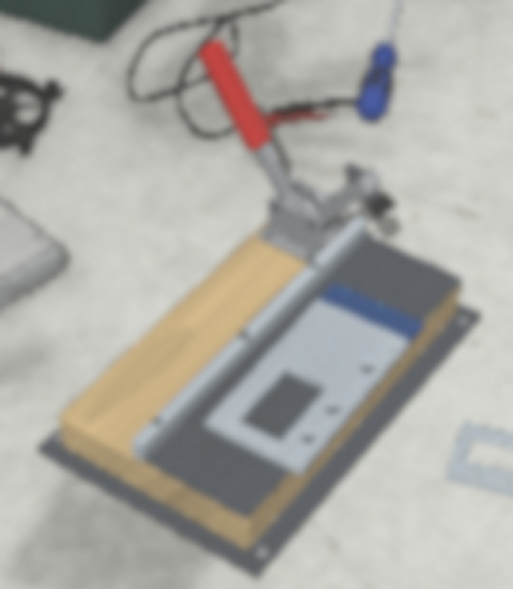

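>>> play_rows --series '[[0,[0.6,-0.7,0],[0,0,0.92]],[0,[0.5,-0.8,0],[0,0,0.92]],[0,[0.4,-0.9,0],[0,0,0.92]],[0,[0.3,-0.95,0],[0,0,0.91]],[0,[0.2,-0.98,0],[0,0,0]],[0,[0.2,-0.98,0],[0,0,0]],[0,[0.2,-0.98,0],[0,0,0]],[0,[0.2,-0.98,0],[0,0,0]]]'

```text
t: 1.1
tool_pos: [0.3729, -0.1746, 0.2309]
tool_rot: [-3.141, 0.071, 0.0]
contact_force: [0.9, -0.0, 0.0]
opening: -0.0001
grip_force: 0.0
```

```bash
cat >> h.py <<'E'
from scipy.spatial.transform import Rotation as Ro
W=np.array([.51546,.04496,-.04415])
def go(rx,ry,z):
    "shares of tool axes from the measured pose to a rest-frame point in mm"
    o=ctrl.get_obs();R=Ro.from_rotvec(o["tool_rot"]);p=np.array(o["tool_pos"])
    t=tw(np.array([rx,ry,z])/1e3,*W)[0]
    Rt=Ro.from_euler("z",W[2])*Ro.from_euler("x",np.pi)
    c,s=np.cos(W[2]),np.sin(W[2]);d=p-[W[0],W[1],0]
    print("t",o["t"],"rest mm",np.round(1e3*np.array([c*d[0]+s*d[1],-s*d[0]+c*d[1],d[2]]),1),"F",np.round(o["contact_force"],2),
     "shift shares",np.round(R.inv().apply(t-p)/.05,3),"turn",np.round(np.degrees((R.inv()*Rt).as_rotvec())/8,3))
E
python3 -c "from h import *;go(-80,22,230)"
```

```text
t 1.1 rest mm [-132.8 -225.6  230.9] F [ 0.9  -0.01  0.04] shift shares [ 1.051 -4.953  0.019] turn [-0.002  0.    -0.007]
```

>>> play_rows --series '[[0,[0.2,-0.99,0],[0,0,0]],[0,[0.2,-0.99,0],[0,0,0]],[0,[0.2,-0.99,0],[0,0,0]],[0,[0.2,-0.99,0],[0,0,0]],[0,[0.2,-0.99,0],[0,0,0]],[0,[0,0,0.9],[0,0,0]],[0,[0,0,0.9],[0,0,0]],[0,[0,0,0],[0,0,0]]]'

```text
t: 2.1
tool_pos: [0.4305, 0.069, 0.137]
tool_rot: [3.141, -0.069, -0.015]
contact_force: [-0.2, -0.9, 0.7]
opening: -0.0001
grip_force: 0.0
```

```bash
python3 -c "from h import *;go(-80,20,43)"
```

```text
t 2.1 rest mm [-85.9  20.3 137. ] F [-0.17 -0.91  0.73] shift shares [0.136 0.005 1.878] turn [ 0.002  0.068 -0.   ]
```

>>> play_rows --series '[[0,[0,0,0.9],[0,0.07,0]],[0,[0,0,0.7],[0,0,0]],[0,[0,0,0.28],[0,0,0]],[0,[0.2,0,0],[0,0,0]],[0,[0.1,0,0],[0,0,0]],[0,[0.1,0,0],[0,0,0]],[0,[0.06,0,0],[0,0,0]],[0,[0,0,0],[0,0,0]]]'

```text
t: 3.1
tool_pos: [0.4578, 0.0677, 0.0479]
tool_rot: [3.141, -0.07, 0.016]
contact_force: [-0.2, 0.9, 0.4]
opening: 0.0002
grip_force: 0.0
```

```bash
python3 -c "from h import *;go(-46,20,43)"
```

```text
t 3.1 rest mm [-58.7  20.2  47.9] F [-0.2   0.89  0.37] shift shares [0.252 0.004 0.1  ] turn [-0.    -0.073 -0.003]
```

>>> play_rows --series '[[0,[0,0,0],[0,-0.07,0]],[0,[0,0,0],[0,0,0]]]'

```text
t: 3.35
tool_pos: [0.4574, 0.0677, 0.0475]
tool_rot: [3.141, -0.07, -0.0]
contact_force: [0.4, -0.5, -0.3]
opening: 0.0001
grip_force: 0.0
```

```bash
python3 -c "from h import *;go(-46,20,43)"
```

```text
t 3.35 rest mm [-59.   20.2  47.5] F [ 0.38 -0.55 -0.29] shift shares [0.261 0.004 0.09 ] turn [ 0.     0.002 -0.003]
```

>>> play_rows --series '[[0,[-0.16,0,0],[0,0,0]],[0,[0,0,0.1],[0,0,0]],[0,[0.16,0,0],[0,0,0]],[0,[0.08,0,0],[0,0,0]],[0,[0.08,0,0],[0,0,0]],[0,[0.06,0,0],[0,0,0]],[0,[0,0,0],[0,0,0]]]'

```text
t: 4.22
tool_pos: [0.4688, 0.0672, 0.0426]
tool_rot: [3.141, -0.07, 0.001]
contact_force: [-0.1, -0.3, 0.7]
opening: -0.0
grip_force: 0.0
```

Run:
```python
from h import *
go(-46,20,42.5)
import cv2
d=imaging.get_image("top")["color"][170:285,245:385]
cv2.imwrite("pics/c3.png",cv2.resize(d,None,fx=5,fy=5,interpolation=cv2.INTER_CUBIC))
```

```text
t 4.225 rest mm [-47.6  20.2  42.6] F [-0.11 -0.25  0.7 ] shift shares [0.032 0.003 0.003] turn [ 0.    -0.003 -0.004]
```

View pics/c3.png

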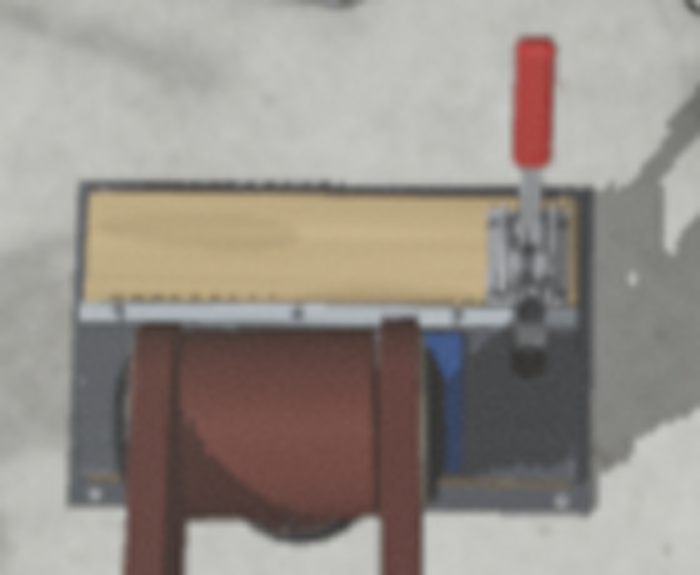

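The arm hides most of the panel. The blue strip's far edge has moved from crop row 348 to 333, so it is following and nearly at the fence. I'll press on gently.

>>> play_rows --series '[[0,[0.02,0,0],[0,0,0]],[0,[0.02,0,0],[0,0,0]],[0,[0,0,0],[0,0,0]]]'

```text
t: 4.65
tool_pos: [0.4704, 0.0672, 0.0425]
tool_rot: [-3.141, 0.07, -0.0]
contact_force: [-0.5, 0.6, 0.5]
opening: -0.0003
grip_force: 0.2
```

>>> play_rows --series '[[0,[0.02,0,0],[0,0,0]],[0,[0,0,0],[0,0,0]]]'

```text
t: 4.9
tool_pos: [0.4714, 0.0671, 0.0425]
tool_rot: [3.141, -0.07, 0.0]
contact_force: [-1.2, -0.0, -0.5]
opening: 0.0004
grip_force: 0.2
```

>>> play_rows --series '[[0,[0.02,0,0],[0,0,0]],[0,[0,0,0],[0,0,0]]]'

```text
t: 5.15
tool_pos: [0.4724, 0.0671, 0.0425]
tool_rot: [-3.141, 0.07, 0.0]
contact_force: [-0.6, 0.5, 0.4]
opening: -0.0005
grip_force: 0.3
```

>>> play_rows --series '[[0,[0.02,0,0],[0,0,0]],[0,[0,0,0],[0,0,0]]]'

```text
t: 5.4
tool_pos: [0.473, 0.0671, 0.0424]
tool_rot: [-3.141, 0.07, 0.002]
contact_force: [-1.9, 1.8, 2.1]
opening: 0.0004
grip_force: 1.6
```

>>> play_rows --series '[[0,[0.02,0,0],[0,0,0]],[0,[0,0,0],[0,0,0]]]'

```text
t: 5.65
tool_pos: [0.4732, 0.0671, 0.0423]
tool_rot: [-3.141, 0.07, 0.006]
contact_force: [-5.8, 1.1, 4.6]
opening: 0.0001
grip_force: 3.9
```

>>> play_rows --series '[[0,[0.02,0,0],[0,0,0]],[0,[0,0,0],[0,0,0]]]'

```text
t: 5.9
tool_pos: [0.4733, 0.0672, 0.0422]
tool_rot: [-3.141, 0.07, 0.009]
contact_force: [-9.3, 0.2, 8.1]
opening: -0.0
grip_force: 6.0
```

```bash
python3 -c "from h import *;go(-80,20,42.5)"
```

```text
t 5.9 rest mm [-43.1  20.3  42.2] F [-9.25  0.24  8.08] shift shares [-0.738  0.006 -0.001] turn [-0.     0.043 -0.002]
```

>>> play_rows --series '[[0,[-0.5,0,0],[0,0,0]],[0,[0,0,-0.6],[0,0,0]],[0,[0.4,-0.75,0],[0,0,0]],[0,[0.5,-0.75,0],[0,0,0]],[0,[0.5,-0.75,0],[0,0,0]],[0,[0,0,0],[0,0,0]]]'

```text
t: 6.65
tool_pos: [0.5274, 0.1792, 0.0729]
tool_rot: [-3.14, 0.066, -0.004]
contact_force: [-0.0, -0.0, -0.2]
opening: 0.0001
grip_force: 0.0
```

Run:
```python
from h import *
go(0,130,42.7)
import cv2
d=imaging.get_image("top")["color"][170:285,245:385]
cv2.imwrite("pics/c4.png",cv2.resize(d,None,fx=5,fy=5,interpolation=cv2.INTER_CUBIC))
```

```text
t 6.65 rest mm [  6.  134.6  72.9] F [-0.02 -0.05 -0.2 ] shift shares [-0.121  0.092  0.604] turn [-0.004 -0.018  0.015]
```

View pics/c4.png

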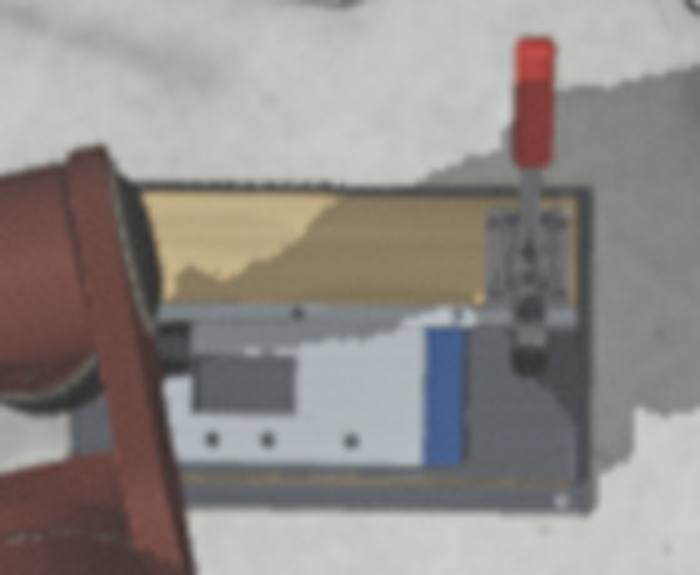

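>>> play_rows --series '[[0,[-0.12,0.09,0.3],[0,0,0]],[0,[0,0,0.3],[0,0,0]],[0,[0,0,0],[0,0,0]]]'

```text
t: 7.08
tool_pos: [0.518, 0.1721, 0.041]
tool_rot: [3.14, -0.072, -0.003]
contact_force: [-0.3, -0.6, 1.0]
opening: -0.0002
grip_force: 0.0
```

```bash
python3 -c "from h import *;go(0,46,42.7)"
```

```text
t 7.075 rest mm [ -3.1 127.2  41. ] F [-0.31 -0.55  0.96] shift shares [ 0.064  1.623 -0.033] turn [ 0.003  0.013 -0.012]
```

>>> play_rows --series '[[0,[0.06,0.1,-0.03],[0,0,0]],[0,[0,0.2,0],[0,0,0]],[0,[0,0.15,0],[0,0,0]],[0,[0,0.15,0],[0,0,0]],[0,[0,0.15,0],[0,0,0]],[0,[0,0.15,0],[0,0,0]],[0,[0,0.1,0],[0,0,0]],[0,[0,0,0],[0,0,0]]]'

```text
t: 8.07
tool_pos: [0.52, 0.1226, 0.0441]
tool_rot: [3.141, -0.071, 0.0]
contact_force: [-0.3, 0.2, -0.2]
opening: -0.0001
grip_force: 0.0
```

```bash
python3 -c "from h import *;go(0,46,42.5)"
```

```text
t 8.075 rest mm [ 1.1 77.8 44.1] F [-0.3   0.18 -0.16] shift shares [-0.021  0.636  0.031] turn [ 0.001 -0.001 -0.007]
```

```bash
cat >> h.py <<'E'
import cv2
def blue():
    "blue strip of the panel, fitted rectangle -> rest frame mm (strip top, z=45)"
    im=imaging.get_image("top")["color"];h=cv2.cvtColor(im,cv2.COLOR_BGR2HSV)
    m=cv2.inRange(h,(105,120,50),(125,255,255));m[:215]=0;m[275:]=0;m[:,:280]=0;m[:,385:]=0
    v,u=np.nonzero(m);P=[]
    for a,b in zip(u,v):
        p=ray((a,b),.045);c,s=np.cos(W[2]),np.sin(W[2]);d=p[:2]-W[:2];P.append((1e3*(c*d[0]+s*d[1]),1e3*(-s*d[0]+c*d[1])))
    P=np.array(P);r=cv2.minAreaRect(P.astype(np.float32));print("blue n",len(P),"mean",P.mean(0).round(1),"rect",np.round(r[0],1),np.round(r[1],1),round(r[2],2),"min/max",P.min(0).round(1),P.max(0).round(1))
    return im
E
python3 -c "from h import *;blue()"
```

```text
blue n 138 mean [ -4.7 -71. ] rect [ -1.2 -70.3] [58.2 15. ] 0.56 min/max [-30.4 -78.1] [ 27.9 -62.9]
```

>>> play_rows --series '[[0,[0,-0.06,0],[0,0,0]],[0,[-0.02,0,0.03],[0,0,0]],[0,[0,0.16,0],[0,0,0]],[0,[0,0.15,0],[0,0,0]],[0,[0,0.15,0],[0,0,0]],[0,[0,0.15,0],[0,0,0]],[0,[0,0.1,0],[0,0,0]],[0,[0,0,0],[0,0,0]]]'

```text
t: 9.12
tool_pos: [0.5176, 0.0901, 0.0426]
tool_rot: [3.141, -0.071, 0.0]
contact_force: [-0.2, 0.2, -0.2]
opening: 0.0
grip_force: 0.0
```

Run:
```python
from h import *
go(0,28.5,42.5);d=blue()[170:285,245:385]
cv2.imwrite("pics/c5.png",cv2.resize(d,None,fx=5,fy=5,interpolation=cv2.INTER_CUBIC))
```

```text
t 9.125 rest mm [ 0.1 45.2 42.6] F [-0.16  0.15 -0.18] shift shares [-0.003  0.333  0.002] turn [ 0.002 -0.002 -0.008]
blue n 130 mean [  -3.3 -103.6] rect [  -2.1 -102.9] [55.7 15. ] 0.38 min/max [ -30.  -110.6] [ 25.8 -95.6]
```

View pics/c5.png

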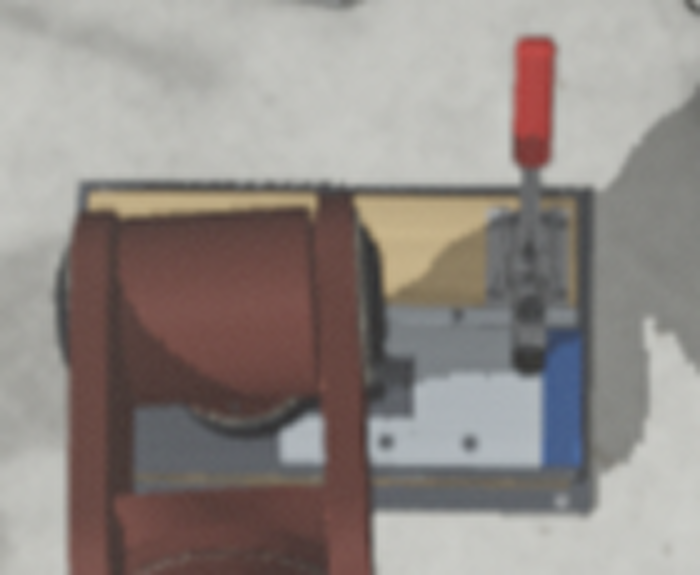

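The panel lies flat along the fence. The dye line is at crop x≈543, the blue end at 583 and the tail corner at (280,465).

```bash
cat >> h.py <<'E'
def rest(cu,cv_,z,s=5,o=(245,170)):
    p=ray((cu/s+o[0]-.4,cv_/s+o[1]-.4),z);c,s=np.cos(W[2]),np.sin(W[2]);d=p[:2]-W[:2];return np.round([1e3*(c*d[0]+s*d[1]),1e3*(-s*d[0]+c*d[1])],1)
E
python3 -c "
from h import *
print(rest(543,400,.045),rest(583,400,.045),rest(280,465,.045),rest(542,466,.045))"
```

```text
[ -1.3 -93.4] [  -1.  -113.4] [-35.8  38. ] [-34.5 -93.2]
```

>>> play_rows --series '[[0,[0,0.1,0],[0,0,0]],[0,[0,0.1,0],[0,0,0]],[0,[0,0.06,0],[0,0,0]],[0,[0,0,0],[0,0,0]]]'

```text
t: 9.68
tool_pos: [0.5169, 0.0773, 0.0425]
tool_rot: [3.141, -0.071, 0.0]
contact_force: [0.5, 0.6, -1.0]
opening: 0.0002
grip_force: 0.0
```

>>> play_rows --series '[[0,[0,0.05,0],[0,0,0]],[0,[0,0,0],[0,0,0]]]'

```text
t: 9.93
tool_pos: [0.5167, 0.0749, 0.0425]
tool_rot: [3.141, -0.07, -0.0]
contact_force: [0.2, 0.4, 0.2]
opening: -0.0001
grip_force: 0.0
```

Run:
```python
from h import *
go(0,28.5,42.5);a=blue()[225:275,335:375]
b=imaging.get_image("scene")["color"][240:290,325:370]
f=lambda x,s:cv2.resize(x,None,fx=s,fy=s,interpolation=cv2.INTER_CUBIC)
cv2.imwrite("pics/c6.png",np.hstack([f(a,9),f(b,9)]))
```

```text
t 9.925 rest mm [-0.1 30.  42.5] F [0.17 0.38 0.19] shift shares [ 0.001  0.03  -0.   ] turn [ 0.001  0.001 -0.004]
blue n 128 mean [  -3.3 -116.7] rect [  -3.2 -116.7] [53.1 12.6] 0.38 min/max [ -29.8 -123.1] [  23.4 -110.3]
```

View pics/c6.png

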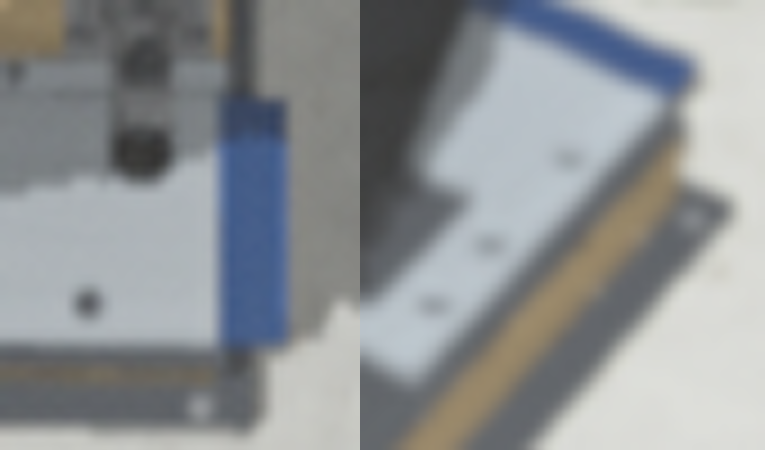

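```bash
python3 -c "
from h import *
r=lambda u,v,z:rest(u,v,z,9,(335,225))
print(r(219,240,.045),r(287,240,.045),r(286,346,.045),r(219,346,.045),r(224,75,.052),r(221,370,.04))
import numpy as np
print((proj(tw(np.array([[35,-110,52],[-42,-110,40],[-35,-110,45],[35,-110,45],[-35,-130,45]])/1e3,*W))-[334.6,224.6])*9)
im=imaging.get_image('top')['color'].astype(int)
for r0,r1 in((232,234),(243,262),(265,266)):print(im[r0:r1,354:371].mean(0).round().astype(int).T.tolist())"
```

```text
[  -5.3 -107.8] [  -5.  -126.7] [ -34.7 -126.6] [ -35. -108.] [  40.1 -108.6] [ -41.1 -108.8]
[[229.05844687  93.36287075]
 [225.39007988 373.13905675]
 [226.31177974 346.24843672]
 [227.9955418   97.23085644]
 [298.38861688 347.18658513]]
[[118, 132, 133, 134, 134, 128, 100, 80, 82, 106, 128, 132, 130, 130, 130, 130, 129], [114, 129, 130, 130, 132, 124, 98, 78, 80, 108, 132, 136, 135, 134, 134, 133, 133], [112, 125, 126, 125, 126, 121, 95, 75, 78, 106, 132, 136, 134, 134, 134, 134, 133]]
[[183, 186, 186, 187, 182, 157, 140, 137, 137, 137, 138, 141, 147, 136, 130, 130, 131], [179, 181, 182, 183, 175, 130, 96, 93, 94, 94, 94, 96, 109, 129, 134, 134, 135], [172, 175, 175, 177, 168, 116, 72, 69, 70, 70, 70, 70, 90, 125, 134, 134, 134]]
[[98, 99, 100, 98, 100, 101, 86, 82, 92, 111, 144, 179, 187, 191, 192, 193, 194], [98, 99, 100, 99, 101, 98, 84, 79, 92, 113, 149, 184, 193, 196, 197, 199, 199], [98, 99, 100, 99, 99, 96, 82, 77, 90, 113, 148, 184, 192, 195, 196, 198, 198]]
```

>>> play_rows --series '[[0,[0,0.04,0],[0,0,0]],[0,[0,0,0],[0,0,0]],[0,[0,0,0],[0,0,0]]]'

```text
t: 10.45
tool_pos: [0.5167, 0.073, 0.0425]
tool_rot: [3.141, -0.07, -0.0]
contact_force: [0.1, -0.4, -0.5]
opening: 0.0004
grip_force: 0.0
```

```bash
cat >> h.py <<'E'
def edges():
    im=np.mean([imaging.get_image("top")["color"].astype(float) for _ in range(3)],0)
    def x(r0,r1,c0,c1,ch=2):
        s=im[r0:r1,c0:c1,ch].mean(0);m=(s[0]+s[-1])/2;i=np.nonzero((s[:-1]-m)*(s[1:]-m)<=0)[0][0];return c0+i+(s[i]-m)/(s[i]-s[i+1])
    print("fence end",x(232,234,356,362),"ledge",x(265,266,357,362),"dye",[round(x(a,b,355,363),2) for a,b in((244,249),(249,254),(254,259),(257,262))],"end",x(243,262,363,371))
    r=lambda P:proj(tw(np.array([P])/1e3,*W))[0].round(2)
    print("predicted fence/ledge/dye/end",r([35,-110,52]),r([-42,-110,40]),r([-4,-110,45]),r([-4,-130,45]))
E
python3 -c "from h import *;go(0,28,42.5);edges()"
```

```text
t 10.45 rest mm [-0.  28.1 42.5] F [ 0.07 -0.39 -0.46] shift shares [0.    0.002 0.   ] turn [ 0.001  0.    -0.003]
fence end 359.76129032258063 ledge 359.57954545454544 dye [np.float64(359.49), np.float64(359.55), np.float64(359.56), np.float64(359.56)] end 367.2328729281768
predicted fence/ledge/dye/end [360.05 234.97] [359.64 266.06] [359.83 250.77] [367.81 250.87]
```

>>> play_rows --series '[[0,[0,0.01,0],[0,0,0]],[0,[0,0,0],[0,0,0]],[0,[0,-0.4,0],[0,0,0]],[0,[0,0,-0.8],[0,0,0]],[0,[-0.8,0.2,0],[0,0,0]],[0,[-0.8,0.6,0],[0,0,0]],[0,[0,0.6,0],[0,0,0]],[0,[0,0,0],[0,0,0]]]'

```text
t: 11.6
tool_pos: [0.4343, 0.0251, 0.0827]
tool_rot: [3.14, -0.074, 0.001]
contact_force: [0.1, 0.6, -0.1]
opening: -0.0003
grip_force: 0.0
```

```bash
python3 -c "from h import *;go(-65,-20,42.5);edges()"
```

```text
t 11.6 rest mm [-80.2 -23.4  82.7] F [ 0.08  0.59 -0.07] shift shares [ 0.302 -0.069  0.805] turn [ 0.001 -0.006 -0.023]
fence end 359.82252559726965 ledge 360.3333333333333 dye [np.float64(359.86), np.float64(359.87), np.float64(359.41), np.float64(359.85)] end 367.29872673849167
predicted fence/ledge/dye/end [360.05 234.97] [359.64 266.06] [359.83 250.77] [367.81 250.87]
```

>>> play_rows --series '[[0,[0.2,0,0.4],[0,0,0]],[0,[0,0,0.4],[0,0,0]],[0,[0,0,0],[0,0,0]]]'

```text
t: 12.12
tool_pos: [0.4432, 0.0266, 0.0408]
tool_rot: [-3.14, 0.068, 0.007]
contact_force: [0.3, -0.1, -0.1]
opening: -0.0001
grip_force: 0.0
```

```bash
python3 -c "from h import *;go(-43.5,-20,42.5)"
```

```text
t 12.125 rest mm [-71.4 -21.5  40.8] F [ 0.35 -0.08 -0.08] shift shares [ 0.557 -0.03  -0.036] turn [-0.003  0.032  0.005]
```

>>> play_rows --series '[[0,[0,0,-0.04],[0,0,0]],[0,[0.25,0,0],[0,0,0]],[0,[0.2,0,0],[0,0,0]],[0,[0.05,0,0],[0,0,0]],[0,[0.03,0,0],[0,0,0]],[0,[0,0,0],[0,0,0]]]'

```text
t: 12.88
tool_pos: [0.4709, 0.0246, 0.0444]
tool_rot: [-3.141, 0.07, 0.001]
contact_force: [0.4, 0.2, 0.5]
opening: -0.0002
grip_force: 0.0
```

```bash
python3 -c "from h import *;go(-43,-20,42.5)"
```

```text
t 12.875 rest mm [-43.7 -22.3  44.4] F [0.38 0.17 0.52] shift shares [ 0.013 -0.047  0.038] turn [-0.     0.002 -0.004]
```

>>> play_rows --series '[[0,[-0.06,0,0],[0,0,0]],[0,[0,0,0.035],[0,0,0]],[0,[0.06,0,0],[0,0,0]],[0,[0.02,0,0],[0,0,0]],[0,[0,0,0],[0,0,0]]]'

```text
t: 13.5
tool_pos: [0.4712, 0.0246, 0.0425]
tool_rot: [-3.141, 0.07, 0.004]
contact_force: [-4.2, -0.0, 2.3]
opening: 0.0003
grip_force: 2.5
```

>>> play_rows --series '[[0,[0.016,0,0],[0,0,0]],[0,[0,0,0],[0,0,0]]]'

```text
t: 13.75
tool_pos: [0.4714, 0.0246, 0.0424]
tool_rot: [-3.141, 0.07, 0.006]
contact_force: [-7.5, 0.3, 4.5]
opening: -0.0001
grip_force: 4.3
```

>>> play_rows --series '[[0,[-0.4,0,0],[0,0,0]],[0,[0,0,-0.4],[0,0,0]],[0,[0,0,-0.9],[0,0,0]],[0,[0,0,-0.9],[0,0,0]],[0,[0,0,-0.9],[0,0,0]],[0,[0,0,-0.9],[0,0,0]],[0,[0,0,0],[0,0,0]]]'

```text
t: 14.62
tool_pos: [0.4558, 0.0251, 0.2482]
tool_rot: [3.14, -0.07, 0.018]
contact_force: [0.8, 0.7, -0.8]
opening: 0.0003
grip_force: 0.0
```

Run:
```python
from h import *
go(138,-85,220);edges();a=blue()[225:275,335:375]
b=imaging.get_image("scene")["color"][240:290,325:370]
f=lambda x,s:cv2.resize(x,None,fx=s,fy=s,interpolation=cv2.INTER_CUBIC)
cv2.imwrite("pics/c7.png",np.hstack([f(a,9),f(b,9)]))
```

```text
t 14.625 rest mm [-58.7 -22.5 248.2] F [ 0.77  0.66 -0.84] shift shares [3.928 1.248 0.609] turn [ 0.004 -0.081 -0.004]
fence end 360.1625514403292 ledge 359.5952380952381 dye [np.float64(355.25), np.float64(355.11), np.float64(357.17), np.float64(356.48)] end 367.31062231759654
predicted fence/ledge/dye/end [360.05 234.97] [359.64 266.06] [359.83 250.77] [367.81 250.87]
blue n 97 mean [   0.2 -118.6] rect [   0.7 -119.2] [60.7 12.6] 0.37 min/max [ -29.7 -125.5] [  31.  -112.7]
```

View pics/c7.png

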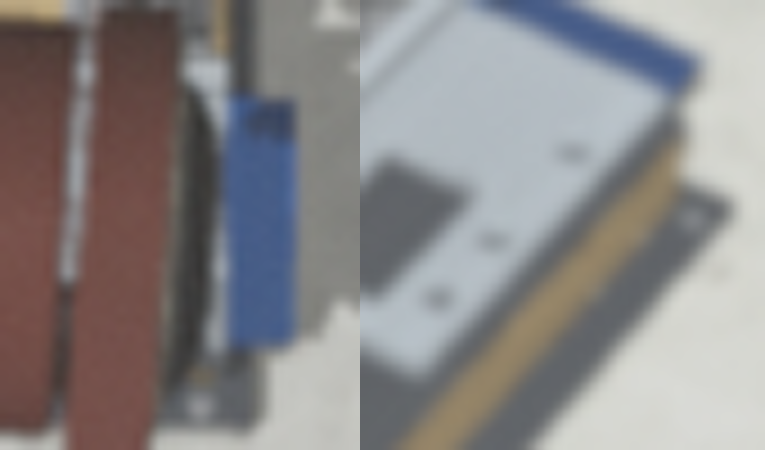

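The panel sits square on the fence. The dye line is at crop x≈228 (predicted 227) and the blue end at 297 (predicted 298), so it is in place. Now the lever.

>>> play_rows --series '[[0,[0.8,0.25,0],[0,0,0]],[0,[0.8,0.25,0],[0,0,0]],[0,[0.8,0.25,0],[0,0,0]],[0,[0.8,0.25,0],[0,0,0]],[0,[0.7,0.25,0],[0,0,0]],[0,[0,0,0.3],[0,0,0]],[0,[0,0,0],[0,0,0]]]'

```text
t: 15.75
tool_pos: [0.6427, -0.0452, 0.2238]
tool_rot: [-3.14, 0.07, 0.01]
contact_force: [0.1, 0.3, -1.0]
opening: -0.0001
grip_force: 0.0
```

```bash
python3 -c "from h import *;go(138,-85,180)"
```

```text
t 15.75 rest mm [131.1 -84.5 223.8] F [ 0.12  0.29 -0.99] shift shares [0.143 0.012 0.876] turn [-0.008  0.047 -0.003]
```

Down to 165 first, then slowly to 70.

>>> play_rows --series '[[0,[0.14,0.01,0.4],[0,0,0]],[0,[0,0,0.4],[0,0,0]],[0,[0,0,0.3],[0,0,0]],[0,[0,0,0.2],[0,0,0]],[0,[0,0,0.2],[0,0,0]],[0,[0,0,0.2],[0,0,0]],[0,[0,0,0.2],[0,0,0]],[0,[0,0,0],[0,0,0]]]'

```text
t: 16.75
tool_pos: [0.6511, -0.0464, 0.1314]
tool_rot: [-3.14, 0.07, 0.003]
contact_force: [-0.5, 0.4, -0.0]
opening: 0.0001
grip_force: 0.0
```

```bash
python3 -c "from h import *;go(138,-85,70)"
```

```text
t 16.75 rest mm [139.5 -85.3 131.4] F [-0.47  0.35 -0.03] shift shares [-0.028 -0.006  1.228] turn [-0.002  0.015 -0.004]
```

>>> play_rows --series '[[0,[-0.02,0,0.2],[0,0,0]],[0,[0,0,0.2],[0,0,0]],[0,[0,0,0.2],[0,0,0]],[0,[0,0,0.2],[0,0,0]],[0,[0,0,0.2],[0,0,0]],[0,[0,0,0.1],[0,0,0]],[0,[0,0,0.1],[0,0,0]],[0,[0,0,0],[0,0,0]]]'

```text
t: 17.75
tool_pos: [0.6503, -0.0464, 0.0722]
tool_rot: [-3.141, 0.07, 0.002]
contact_force: [0.4, 0.8, 0.1]
opening: 0.0002
grip_force: 0.1
```

```bash
python3 -c "from h import *;go(138,-85,70)"
```

```text
t 17.75 rest mm [138.7 -85.4  72.2] F [0.41 0.82 0.12] shift shares [-0.015 -0.007  0.043] turn [-0.001  0.01  -0.003]
```

>>> play_rows --series '[[0,[0,0,0.04],[0,0,0]],[0,[0,0,0],[0,0,0]]]'

```text
t: 18.0
tool_pos: [0.6504, -0.0464, 0.0707]
tool_rot: [-3.141, 0.07, 0.002]
contact_force: [-0.6, 0.9, 1.7]
opening: 0.0004
grip_force: 1.3
```

>>> play_rows --series '[[0,[0,0,0.02],[0,0,0]],[0,[0,0,0],[0,0,0]]]'

```text
t: 18.25
tool_pos: [0.6505, -0.0465, 0.0706]
tool_rot: [-3.141, 0.07, 0.002]
contact_force: [-3.7, 1.4, 6.2]
opening: -0.0001
grip_force: 3.2
```

>>> play_rows --series '[[0,[0,0,0.03],[0,0,0]],[0,[0,0,0],[0,0,0]]]'

```text
t: 18.5
tool_pos: [0.6506, -0.0465, 0.0705]
tool_rot: [3.141, -0.07, -0.002]
contact_force: [-6.4, 0.9, 12.5]
opening: -0.0002
grip_force: 6.0
```

>>> play_rows --series '[[0,[0,0,-0.4],[0,0,0]],[0,[0,0,-0.9],[0,0,0]],[0,[0,0,-0.9],[0,0,0]],[0,[0,0,-0.9],[0,0,0]],[0,[-0.5,-0.9,0],[0,0,0]],[0,[-0.5,-0.9,0],[0,0,0]],[0,[-0.5,-0.9,0],[0,0,0]],[0,[0,0,0],[0,0,0]]]'

```text
t: 19.5
tool_pos: [0.5806, 0.0943, 0.2238]
tool_rot: [-3.14, 0.063, -0.001]
contact_force: [-0.5, 0.3, 0.4]
opening: 0.0
grip_force: 0.0
```

Run:
```python
from h import *
go(0,0,200);edges();a=blue()[150:280,250:390]
b=imaging.get_image("scene")["color"][180:310,250:390]
f=lambda x,s:cv2.resize(x,None,fx=s,fy=s,interpolation=cv2.INTER_CUBIC)
cv2.imwrite("pics/c8.png",np.hstack([f(a[:,60:],4.6),f(b[:,50:],4.6)]))
```

```text
t 19.5 rest mm [ 62.9  52.1 223.8] F [-0.48  0.28  0.43] shift shares [-1.263  1.038  0.474] turn [-0.003 -0.003  0.027]
fence end 359.788961038961 ledge 359.525 dye [np.float64(359.69), np.float64(359.87), np.float64(359.63), np.float64(359.5)] end 367.3030303030303
predicted fence/ledge/dye/end [360.05 234.97] [359.64 266.06] [359.83 250.77] [367.81 250.87]
blue n 14 mean [  16.2 -124.1] rect [   9.3 -122. ] [ 8.2 44. ] 83.7 min/max [ -12.1 -125.4] [  31.1 -115.5]
```

View pics/c8.png

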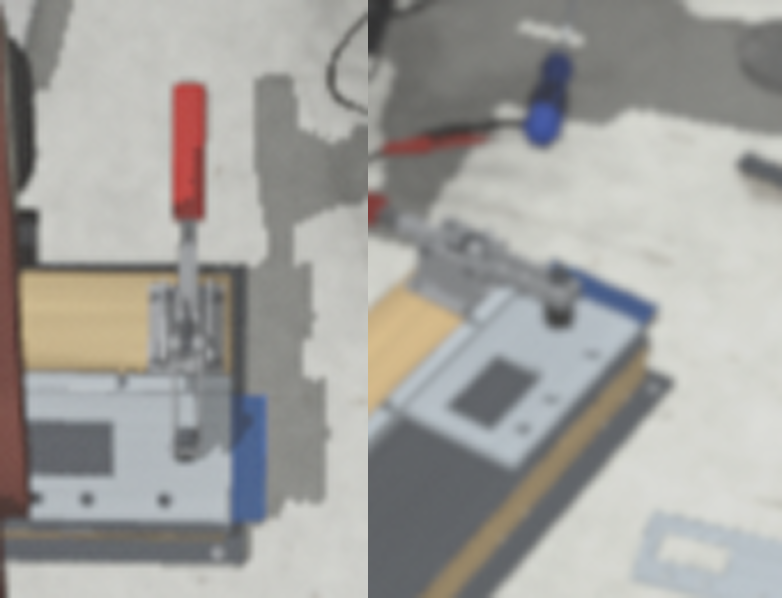

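The clamp is shut, with the lever level at crop (188,150) and the foot on the panel at (187,445). The dye line is level with the ledge end (measured px 359.7 against 359.65) and nothing touches the robot.

```bash
python3 -c "
from station import ctrl
print(ctrl.finish_job())"
```

```text
the job is handed in; nothing more can be done
None
```

The job is handed in: the panel lies square against the fence with its dye line level with the ledge end (to about 0.5 mm by the camera), the red lever is fully down with the foot on the panel, the other tools were not touched, and it took about 20 s.

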